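Assemble two wheels on their stub axles

ROBOT

A 7-joint arm with a two-finger parallel gripper is mounted at the origin on the work surface. World frame = base frame: x ahead of the robot, y to its left, z up, the work surface at z = 0. Lengths are in mm, angles in rad, forces in N, time in s.
With the tool pointing down it reaches from about 350 to 900 mm from the base axis. Payload 7.2 kg.
Tool frame: the origin (TCP) lies midway between the tips of the shut fingers; the grasp point (between the pads) lies 19 mm behind it; z points along the fingers, y is the direction in which the jaws open and shut (so a half turn about z gives the same grasp; the last joint's range is limited). The gripper opens to 85 mm and grips with 20 to 120 N. Pads are 22 mm wide; open, the fingers measure 114 mm over their backs; the gripper's body (76 mm by 85 mm) begins 54 mm behind the grasp point. The pads swing forward as they close: fully open they stand 13 mm farther back than shut.
Start: joints at [1.096, 0.411, -0.013, 1.596, 0.006, 1.134, -0.082], TCP at [247.284, -574.003, 231.297] pointing down, gripper open.
Joint ranges: [-2.95, 2.95], [-0.29, 1.99], [-1.47, 1.44], [0.14, 2.54], [-1.03, 4.17], [0.13, 1.85], [-2.86, 2.86]. Speed limits (rad/s): [2.39, 2.39, 3.01, 3.01, 3.14, 3.14, 3.14].

INTERFACE

Orientations are given as a unit quaternion [x, y, z, w].
In Python, from rig import r gives the robot as it stands.
- The arm moves only by the tool drive_tool, never from a script. Its argument "series" is a list of rows, each a list of 7 numbers: the shift along the tool's x, y, z in cm, then the turn, a rotation vector about the tool's x, y, z in rad, then the closure, from 0 (fully open) to 1 (shut). A call has 1 to 5 rows; each row is the pose to reach, as a shift and turn from the pose commanded when the call began, along the tool's axes at that moment; what a row does not reach only later rows make up. A row lasts 1/12 s, in which the tool goes at most 41.7 mm and 7.16 degrees, less where a joint would pass 70% of its speed; a pose out of reach is approached as far as the arm can. A call with a gripper value outside its range is refused whole. The fingers move at their own pace and stop on an object; the grip force is fixed at half the most. Time passes only in rows, so rows that repeat a pose let the fingers close. It gives the time, the measured TCP pose, the force and the opening at its end, in the units of the state.
- r.sense(): the state, without advancing time (a new reading comes with each control period).
- r.capture(name): name is "scene" or "top" or "wrist"; returns a dict with "frame" (480x640x3 uint8, red, green, blue), "mtx" (3x3 intrinsics, pixels), "position" and "orientation" of the camera in the world; the wrist camera has in their place "T_tool_cam" (4x4, takes a point from camera to tool coordinates, whose origin is the TCP and whose axes are the flange's). Camera axes: x right, y up, looking along -z (the intrinsics and any distortion apply to the point x, -y, -z); pixel columns grow to the right and rows downward; lengths in mm; the calibration is good to about 2 mm. A picture is of the moment at which its call begins: read the wrist's pose just before it. There is no depth.
- r.sign_off(): hands the job in, once; it reports no verdict.
Trained networks look in a picture, given as the dict that the camera call returned (one of the last four; its "shot" number tells which), for a name from the list of things; names that differ only in an ending like _2 or _b are one class to them, and where a whole thing is asked for, a point or a joint stands for the part that bears it (a point fixed in the world has none). Each returns a list of dicts, best first, with "p" (0 to 1); they miss things now and then, are a little off and sometimes report something else, mostly with a low value. They report only what shows in the picture. A call takes as long as a camera call. They do not tell look-alikes from the thing itself.
- r.silhouettes(name, picture): "mask" (480x640 bool, what is visible of it) and "extent" ([centre column, centre row, width, height] in pixels, round what is visible of it).
The state is a dict: "t": time; "qpos": joint angles; "qvel": joint speeds; "joint_efforts": joint torques, N m; "ee_pos": TCP position; "tcp_rot": TCP orientation; "contact_force": force on the tool from outside, world axes, zero at the start; "ft_torque": the same for the moment, N m; "finger_gap": finger opening in mm.
Only numpy, scipy, OpenCV 4.12 (cv2) and the standard library are available. Lean on these libraries where they do the work, as an engineer would, in place of code of your own. Each camera call takes 0.05 s, during which the arm holds its last target. There are 200 camera calls.

TASK

Put the two wheels together on their upright axles: on the tall axle (square plate) the spacer sleeve first, then the large wheel, then the six-sided collar on top; on the short axle (round plate) the small wheel first, then the flat ring on top. Thread each part over its pin and leave it lying flat on what is below it, with everything let go, and leave the tape measure and the hammer where they lie.

Things in the scene. Friction and masses are not known exactly. Their poses are not given: they have to be found in the camera images.
- tall_axle: Fixed. The taller stub axle: a smooth upright steel pin, 12 mm diameter, in the middle of a SQUARE dark plate 66 x 66 mm, 8 mm thick, fixed to the bench. The pin's tip is 82 mm above the bench, its last 6 mm tapering to 6 mm diameter. Origin on the pin's axis at the underside of the plate (bench level); z up along the pin, x and y along the plate's sides.
- short_axle: Fixed. The shorter stub axle: the same 12 mm pin in the middle of a ROUND dark plate 66 mm in diameter, 8 mm thick. The tip is 42 mm above the bench, its last 6 mm tapering to 6 mm diameter. Origin on the pin's axis at the underside of the plate (bench level); z up.
- large_wheel: Loose. The larger of two dark rubber-tyred wheels with a grey hub, lying flat: 64 mm diameter, 26 mm thick, with a 20 mm through bore, about 0.16 kg. Origin on the bore's axis at its underside, z up.
- small_wheel: Loose. The smaller dark rubber-tyred wheel with a grey hub, lying flat: 48 mm diameter, 20 mm thick, 20 mm through bore, about 0.08 kg. Origin on the bore's axis at its underside, z up.
- sleeve: Loose. Spacer sleeve: a bare steel tube standing upright, 28 mm outside diameter, 30 mm tall, 20 mm bore, about 50 g. Origin on its axis at its underside, z up.
- flat_ring: Loose. Flat ring: a thick round steel washer lying flat, 46 mm outside diameter, 8 mm thick, 20 mm bore, about 50 g. Origin on its axis at its underside, z up.
- hex_collar: Loose. Six-sided steel slip collar lying flat, without thread: 36 mm across the flats (42 mm across corners), 14 mm thick, the bore also six-sided and 20 mm across its flats, about 80 g. Origin on its axis at its underside, z up; its x axis points square out of one flat (the other flats every 60 degrees).
- tape_measure: Loose bystander: a black and yellow tape measure, 62 x 50 x 34 mm (a metal tab reaches 41 mm from the centre along -x), lying among the parts. Origin at the centre of its underside, x along the 62 mm side, z up.
- hammer: Loose bystander: a hammer about 290 mm long with an orange handle, lying across the bench just beyond the parts (a blue nail bin, 80 mm high, stands fixed further out to one side). Origin at the middle of its length on the underside; its x axis runs along the handle towards the head, which reaches about 50 mm to each side of the handle and 26 mm high.
Not all that is in view belongs to the job. What is shaped like the sleeve but red is not meant.

How it is judged:
By the outcome, as a careful person would: the job done as asked, in the order asked, and still so for the second after the job is handed in, with the robot touching nothing.
It also fails if it takes over 115 s, if anything falls off the work surface, if the arm or the gripper's body presses on something with over 40 N, if the wrist force passes 120 N, or if a joint passes its speed limit or range.

## Working session

There is one attempt and no reset: what is moved stays moved. The work goes in short steps, Python scripts to look and compute and a tool call to move; the robot and the scene stay as the last step left them, time stands still between calls to the robot, and variables do not carry over. Pictures are saved under pics/ and viewed, about 12 in all and at most 16, crops included, and the job is handed in when it is done.

Besides the shell and the picture viewer there is one more tool, called after "Call:" in YAML: its name, and indented under it one key for each argument. drive_tool: Moves the arm, as the interface text tells. Its arguments: {"type":"object","properties":{"series":{"type":"array"}},"required":["series"]}

```bash
ls; mkdir -p pics
python3 - <<'E'
from rig import r
import cv2,numpy as np
s=r.sense(); print({k:np.round(v,3).tolist() for k,v in s.items()})
for n in ("scene","top"):
    c=r.capture(n); print(n,c["mtx"],c["position"],c["orientation"],[k for k in c])
    cv2.imwrite(f"pics/{n}0.png",c["frame"][:,:,::-1])
E
```

```text
pics
{'t': 0.0, 'qpos': [1.096, 0.412, -0.013, 1.597, 0.006, 1.134, -0.082], 'qvel': [0.001, -0.0, -0.0, 0.002, -0.002, -0.001, 0.001], 'joint_efforts': [0.0, -60.061, 0.682, -29.941, 0.014, 0.011, 0.0], 'ee_pos': [247.048, -573.565, 230.436], 'tcp_rot': [0.979, 0.202, -0.0, -0.001], 'contact_force': [0.525, 0.316, 0.87], 'ft_torque': [0.005, -0.064, 0.022], 'finger_gap': 85.62}
scene [[543.84881939   0.         316.62491308]
 [  0.         543.84881939 235.70716949]
 [  0.           0.           1.        ]] [1190.92953566  239.6227809   768.96827732] [0.19539292 0.28285815 0.77592755 0.52891333] ['frame', 'mtx', 'position', 'orientation', 'shot']
top [[568.68869872   0.         322.62289812]
 [  0.         568.68869872 249.81073134]
 [  0.           0.           1.        ]] [ 417.77121233    1.88641254 1091.81162478] [-0.07048807  0.07507874  0.71544278 -0.69103997] ['frame', 'mtx', 'position', 'orientation', 'shot']
```

View pics/top0.png

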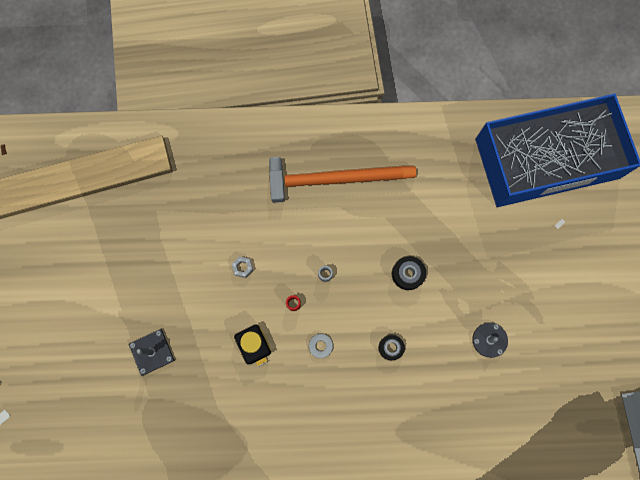

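View pics/scene0.png

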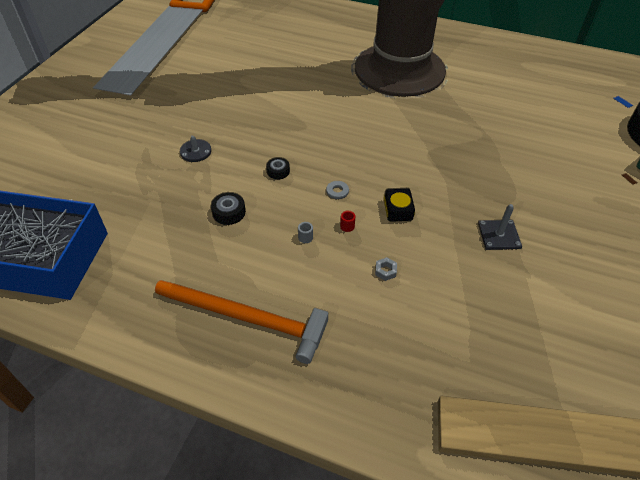

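Top view: sleeve (326,272), red decoy (293,302), hex (243,267), large wheel (409,272), small wheel (392,347), ring (321,346), tall axle (152,351), short axle (490,340), tape (251,344), hammer (340,177). The arm and the saw lie off to one side. Now I'll measure positions with both cameras.

```bash
cat > h.py <<'E'
from rig import r
import cv2,numpy as np
from scipy.spatial.transform import Rotation as R
from scipy.optimize import least_squares
def cam(c,s=None):
    if "position" in c: return R.from_quat(c["orientation"]).as_matrix(),np.array(c["position"],float)
    T=np.array(c["T_tool_cam"]); Rt=R.from_quat(s["tcp_rot"]).as_matrix()
    return Rt@T[:3,:3], Rt@T[:3,3]+np.array(s["ee_pos"])
def proj(P,c,C):
    q=(np.atleast_2d(P)-C[1])@C[0]
    return np.c_[c["mtx"][0,2]+c["mtx"][0,0]*q[:,0]/-q[:,2], c["mtx"][1,2]+c["mtx"][1,1]*-q[:,1]/-q[:,2]]
def back(u,v,z,c,C):
    d=C[0]@np.array([(u-c["mtx"][0,2])/c["mtx"][0,0],-(v-c["mtx"][1,2])/c["mtx"][1,1],-1])
    return C[1]+d*(z-C[1][2])/d[2]
def circ(rad,z,n=60):
    a=np.arange(n)*2*np.pi/n; return np.c_[rad*np.cos(a),rad*np.sin(a),0*a+z]
def cyl(rad,h): return np.r_[circ(rad,0),circ(rad,h)]
def hexa(f,h,y=0): return np.array([[f/np.sqrt(3)*np.cos(y+np.pi/6+k*np.pi/3),f/np.sqrt(3)*np.sin(y+np.pi/6+k*np.pi/3),z] for z in(0,h) for k in range(6)])
M=dict(large_wheel=cyl(32,26),small_wheel=cyl(24,20),sleeve=cyl(14,30),flat_ring=cyl(23,8),hex_collar=cyl(19.5,14),short_axle=cyl(33,8))
def centroid(hull): 
    m=cv2.moments(hull.astype(np.float32)); return np.array([m["m10"]/m["m00"],m["m01"]/m["m00"]])
def fit(model,masks,x0,z0=0):   # masks: list of (maskhull,c,C)
    f=lambda p:np.concatenate([centroid(cv2.convexHull(proj(model+[p[0],p[1],z0],c,C).astype(np.float32))[:,0])-centroid(mh) for mh,c,C in masks])
    s=least_squares(f,x0[:2]); return s.x,s.fun
def mhull(m):
    n,l,st,_=cv2.connectedComponentsWithStats(m.astype(np.uint8)); k=1+np.argmax(st[1:,4]); ys,xs=np.nonzero(l==k)
    return cv2.convexHull(np.c_[xs,ys].astype(np.float32))[:,0]
E
python3 - <<'E'
from h import *
cs={n:r.capture(n) for n in("top","scene")}; C={n:cam(c) for n,c in cs.items()}
for nm in list(M)+["tall_axle","tape_measure","hammer"]:
    o={}
    for n,c in cs.items():
        d=r.silhouettes(nm,c); print(nm,n,[(round(e["p"],2),np.round(e["extent"]).tolist()) for e in d[:3]])
        if d and nm in M:
            k=d[0]
            if nm=="sleeve":
                t={"top":(326,272),"scene":(306,232)}[n]; k=min(d,key=lambda e:np.hypot(e["extent"][0]-t[0],e["extent"][1]-t[1]))
            o[n]=(mhull(k["mask"]),c,C[n])
        elif d: print("  xy",np.round(back(*d[0]["extent"][:2],8,c,C[n])))
    for n in o:
        e=back(*centroid(o[n][0]),5,o[n][1],o[n][2]); x,f=fit(M[nm],[o[n]],e); print("  ",n,np.round(x,1))
    if len(o)==2: x,f=fit(M[nm],list(o.values()),e); print("  both",np.round(x,1),np.round(f,1))
E
```

```text
large_wheel top [(0.67, [408.0, 274.0, 37.0, 33.0])]
large_wheel scene [(0.85, [229.0, 211.0, 37.0, 32.0]), (0.42, [502.0, 227.0, 38.0, 45.0])]
   top [ 592.7 -172. ]
   scene [ 591.9 -173.1]
  both [ 592.6 -172.6] [0.3 0.  0.1 0.3]
small_wheel top [(0.64, [392.0, 347.0, 26.0, 30.0]), (0.64, [343.0, 177.0, 143.0, 42.0])]
small_wheel scene [(0.81, [277.0, 171.0, 25.0, 25.0])]
   top [ 453.5 -130.6]
   scene [ 452.5 -131.4]
  both [ 453.1 -130.9] [0.2 0.2 0.1 0.3]
sleeve top [(0.43, [295.0, 302.0, 15.0, 17.0])]
sleeve scene [(0.59, [349.0, 222.0, 16.0, 18.0]), (0.51, [305.0, 232.0, 17.0, 23.0])]
   top [543.2  50.7]
   scene [596.6 -16.2]
  both [583.6  20.4] [ 15.2 -21.6  19.6   0. ]
flat_ring top [(0.63, [322.0, 345.0, 23.0, 23.0])]
flat_ring scene [(0.59, [500.0, 227.0, 43.0, 46.0]), (0.52, [338.0, 191.0, 26.0, 13.0])]
   top [462.    2.2]
   scene [447.7 319.3]
  both [567.4 208.3] [-109.1  -51.7  -73.9   30. ]
hex_collar top [(0.8, [244.0, 265.0, 20.0, 21.0])]
hex_collar scene [(0.63, [387.0, 269.0, 20.0, 25.0])]
   top [617.  148.1]
   scene [615.  147.1]
  both [616.2 147.5] [0.3 0.4 0.  0.6]
short_axle top [(0.95, [489.0, 340.0, 34.0, 36.0])]
short_axle scene [(0.86, [193.0, 148.0, 33.0, 29.0])]
   top [ 461.  -319.1]
   scene [ 458.2 -322.3]
  both [ 460.2 -320.4] [0.7 0.4 0.3 0.8]
tall_axle top [(0.9, [153.0, 352.0, 44.0, 47.0])]
  xy [459. 315.   8.]
tall_axle scene [(0.64, [500.0, 228.0, 44.0, 42.0]), (0.3, [229.0, 209.0, 33.0, 31.0])]
  xy [449. 318.   8.]
tape_measure top [(0.79, [252.0, 345.0, 39.0, 42.0]), (0.18, [344.0, 180.0, 144.0, 46.0])]
  xy [465. 129.   8.]
tape_measure scene [(0.97, [400.0, 206.0, 37.0, 38.0])]
  xy [461. 129.   8.]
hammer top [(0.68, [345.0, 179.0, 145.0, 43.0])]
  xy [788. -59.   8.]
hammer scene [(0.7, [241.0, 323.0, 174.0, 82.0])]
  xy [808. -38.   8.]
```

Call:
drive_tool:
  series:
    - [0,0,-5,0,0,0,0]
    - [0,0,-5,0,0,0,0]
    - [0,0,-5,0,0,0,0]

```text
t: 1.35
ee_pos: [248.1, -575.7, 285.4]
tcp_rot: [0.979, 0.202, 0.001, 0.003]
contact_force: [-1.0, -0.8, 1.0]
finger_gap: 85.7
```

Call:
drive_tool:
  series:
    - [14.8,-7.5,0,0,0,-0.62,0]
    - [14.8,-7.5,0,0,0,-0.62,0]
    - [14.8,-7.5,0,0,0,-0.62,0]
    - [14.8,-7.5,0,0,0,-0.62,0]
    - [14.8,-7.5,0,0,0,-0.62,0]

```text
t: 1.77
ee_pos: [360.6, -438.8, 281.6]
tcp_rot: [0.867, 0.499, 0.002, -0.0]
contact_force: [1.4, 0.3, -0.1]
finger_gap: 85.5
```

Call:
drive_tool:
  series:
    - [16.4,2.4,0,0,0,-0.545,0]
    - [16.4,2.4,0,0,0,-0.545,0]
    - [16.4,2.4,0,0,0,-0.545,0]
    - [16.4,2.4,0,0,0,-0.545,0]
    - [16.4,2.4,0,0,0,-0.545,0]

```text
t: 2.18
ee_pos: [464.8, -310.0, 281.6]
tcp_rot: [0.7, 0.714, 0.003, 0.0]
contact_force: [0.2, 0.1, 1.0]
finger_gap: 85.2
```

```bash
cat >> h.py <<'E'
def snap(names=(),png=None):
    s=r.sense(); c=r.capture("wrist"); C=cam(c,s)
    if png: cv2.imwrite(f"pics/{png}.png",c["frame"][:,:,::-1])
    print("t",round(s["t"],2),"ee",np.round(s["ee_pos"],1),"yaw",round(float(2*np.arctan2(s["tcp_rot"][1],s["tcp_rot"][0])),3),"F",np.round(s["contact_force"],1),"gap",round(s["finger_gap"],1))
    return s,c,C
E
python3 - <<'E'
from h import *
s,c,C=snap(png="w1"); print(np.round(c["T_tool_cam"],3),c["mtx"],np.round(s["tcp_rot"],4))
for d in r.silhouettes("short_axle",c): print(d["p"],d["extent"],fit(M["short_axle"],[(mhull(d["mask"]),c,C)],[460,-320]))
E
```

```text
t 2.18 ee [ 464.8 -310.   281.6] yaw 1.59 F [0.2 0.1 1. ] gap 85.2
[[ 1.00000e-03  9.46000e-01  3.24000e-01  8.33500e+01]
 [ 1.00000e+00 -1.00000e-03  0.00000e+00  4.05000e-01]
 [ 1.00000e-03  3.24000e-01 -9.46000e-01 -1.43404e+02]
 [ 0.00000e+00  0.00000e+00  0.00000e+00  1.00000e+00]] [[345.43199415   0.         324.83492374]
 [  0.         345.43199415 243.75187769]
 [  0.           0.           1.        ]] [7.002e-01 7.140e-01 2.600e-03 1.000e-04]
0.68 [320.4, 205.3, 53.9, 52.6] (array([ 460.2265452 , -318.81908764]), array([1.51439156e-06, 1.88632944e-06]))
```

Call:
drive_tool:
  series:
    - [0,0,0,0,0,0,0]
    - [0,0,0,0,0,0,0]
    - [0,0,0,0,0,0,0]

```text
t: 2.53
ee_pos: [458.0, -320.0, 281.1]
tcp_rot: [0.708, 0.706, -0.0, -0.0]
contact_force: [-0.4, -0.3, 0.1]
finger_gap: 85.7
```

Run:
```python
from h import *
s,c,C=snap(png="w2"); print(np.round(s["tcp_rot"],4))
for d in r.silhouettes("short_axle",c): print(d["p"],d["extent"],fit(M["short_axle"],[(mhull(d["mask"]),c,C)],[460,-320])[0])
```

```text
t 2.53 ee [ 458.  -320.   281.1] yaw 1.568 F [-0.4 -0.3  0.1] gap 85.7
[ 7.080e-01  7.062e-01 -3.000e-04 -0.000e+00]
0.68 [327.2, 195.3, 55.9, 52.7] [ 460.12961029 -319.02683884]
```

View pics/w2.png

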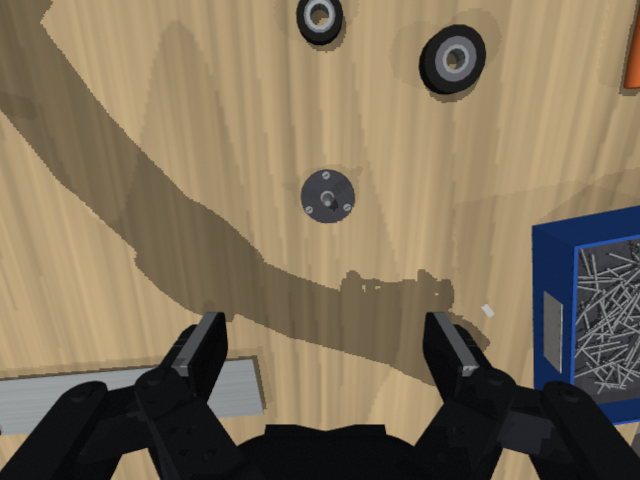

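Call:
drive_tool:
  series:
    - [18.9,-0.5,0,0,0,0,0]
    - [18.9,-0.5,0,0,0,0,0]
    - [18.9,-0.5,0,0,0,0,0]
    - [18.9,-0.5,0,0,0,0,0]
    - [18.9,-0.5,0,0,0,0,0]

```text
t: 3.05
ee_pos: [453.3, -125.3, 281.7]
tcp_rot: [0.706, 0.708, 0.0, -0.0]
contact_force: [0.0, 0.0, 0.9]
finger_gap: 85.6
```

Call:
drive_tool:
  series:
    - [0,0,14,0,0,0,0]
    - [0,0,14,0,0,0,0]
    - [0,0,14,0,0,0,0]
    - [0,0,14,0,0,0,0]
    - [0,0,14,0,0,0,0]

```text
t: 3.47
ee_pos: [451.0, -129.5, 137.7]
tcp_rot: [0.707, 0.707, -0.002, -0.003]
contact_force: [0.8, 0.1, 1.3]
finger_gap: 85.2
```

Call:
drive_tool:
  series:
    - [0,0,0,0,0,0,0]
    - [0,0,0,0,0,0,0]

```text
t: 3.63
ee_pos: [454.9, -130.1, 142.7]
tcp_rot: [0.707, 0.707, 0.001, 0.001]
contact_force: [-0.2, -0.6, 0.3]
finger_gap: 85.5
```

Run:
```python
from h import *
s,c,C=snap(png="w3")
for n,x in(("small_wheel",[453,-131]),("flat_ring",[462,2])):
  for d in r.silhouettes(n,c): print(n,d["p"],np.round(d["extent"]),fit(M[n],[(mhull(d["mask"]),c,C)],x)[0])
```

```text
t 3.63 ee [ 454.9 -130.1  142.7] yaw 1.571 F [-0.2 -0.6  0.3] gap 85.5
small_wheel 0.92 [323. 232.  57.  58.] [ 452.73214709 -131.00346913]
flat_ring 0.89 [331.  53.  60.  71.] [460.68727955   1.27948711]
```

Call:
drive_tool:
  series:
    - [0,0,8,0,0,0,0]
    - [0,0,10,0,0,0,0]
    - [0,0,12,0,0,0,0]
    - [0,0,13,0,0,0,0]
    - [0,0,13.8,0,0,0,0]

```text
t: 4.2
ee_pos: [453.4, -129.6, 2.6]
tcp_rot: [0.707, 0.707, -0.001, -0.001]
contact_force: [0.8, -0.4, 1.7]
finger_gap: 85.4
```

Call:
drive_tool:
  series:
    - [0,0,0,0,0,0,0.4]
    - [0,0,0,0,0,0,0.7]
    - [0,0,0,0,0,0,0.7]
    - [0,0,0,0,0,0,0.7]
    - [0,0,0,0,0,0,0.7]

```text
t: 4.62
ee_pos: [455.2, -130.1, 5.6]
tcp_rot: [0.707, 0.707, 0.001, 0.002]
contact_force: [-2.7, 0.4, 11.9]
finger_gap: 45.4
```

Call:
drive_tool:
  series:
    - [0,0,0,0,0,0,0.7]
    - [0,0,-3,0,0,0,0.7]
    - [0,0,-6,0,0,0,0.7]
    - [0,0,-9,0,0,0,0.7]
    - [0,0,-9,0,0,0,0.7]

```text
t: 5.03
ee_pos: [457.4, -130.4, 99.5]
tcp_rot: [0.707, 0.707, 0.002, 0.004]
contact_force: [0.5, -0.4, -1.1]
finger_gap: 44.9
```

Run:
```python
from h import *
s,c,C=snap(png="w4")
for d in r.silhouettes("small_wheel",c): print(d["p"],np.round(d["extent"]))
```

```text
t 5.03 ee [ 457.4 -130.4   99.5] yaw 1.572 F [ 0.5 -0.4 -1.1] gap 44.9
0.66 [324. 320. 105. 109.]
```

View pics/w4.png

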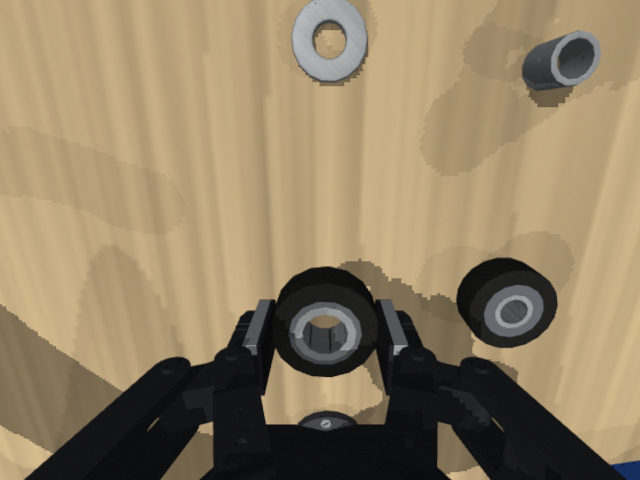

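Run:
```python
from h import *
s,c,C=snap()
d=r.silhouettes("small_wheel",c)[0]
x=fit(M["small_wheel"],[(mhull(d["mask"]),c,C)],[457,-130],s["ee_pos"][2]-4)[0]; print(x,x-np.array(s["ee_pos"])[:2])
```

```text
t 5.13 ee [ 455.  -130.4   95.6] yaw 1.571 F [-0.2  0.6 -0.4] gap 45.2
[ 455.24715833 -130.81115069] [ 0.20345455 -0.45129046]
```

Call:
drive_tool:
  series:
    - [-18.9,0.6,-1,0,0,0,0.7]
    - [-18.9,0.6,-1,0,0,0,0.7]
    - [-18.9,0.6,-1,0,0,0,0.7]
    - [-18.9,0.6,-1,0,0,0,0.7]
    - [-18.9,0.6,-1,0,0,0,0.7]

```text
t: 5.65
ee_pos: [458.3, -323.9, 102.2]
tcp_rot: [0.708, 0.706, -0.001, -0.0]
contact_force: [-0.3, 0.8, -1.5]
finger_gap: 44.9
```

Call:
drive_tool:
  series:
    - [0,0,0,0,0,0,0.7]
    - [0,0,0,0,0,0,0.7]
    - [0,0,0,0,0,0,0.7]
    - [0,0,0,0,0,0,0.7]

```text
t: 5.98
ee_pos: [459.9, -316.7, 102.6]
tcp_rot: [0.706, 0.708, 0.0, -0.001]
contact_force: [0.9, -0.0, -1.5]
finger_gap: 45.2
```

```bash
cat >> h.py <<'E'
def held(name,target,dz,png=None):
    s,c,C=snap(png=png); h=M[name].max(0)[2]
    for d in r.silhouettes(name,c)[:2]:
        x=fit(M[name],[(mhull(d["mask"]),c,C)],s["ee_pos"],s["ee_pos"][2]-dz)[0]
        print(name,round(d["p"],2),np.round(d["extent"]),"at",np.round(x,1),"rel tcp",np.round(x-np.array(s["ee_pos"])[:2],1),"to go (tool x,y cm)",np.round((np.array(target)-x)[::-1]/10,2))
E
python3 -c "
from h import *
held('small_wheel',[460.2,-319.4],4,'w5')"
```

```text
t 5.98 ee [ 459.9 -316.7  102.6] yaw 1.574 F [ 0.9 -0.  -1.5] gap 45.2
small_wheel 0.76 [326. 320. 104. 114.] at [ 460.1 -317. ] rel tcp [ 0.2 -0.3] to go (tool x,y cm) [-0.24  0.01]
```

View pics/w5.png

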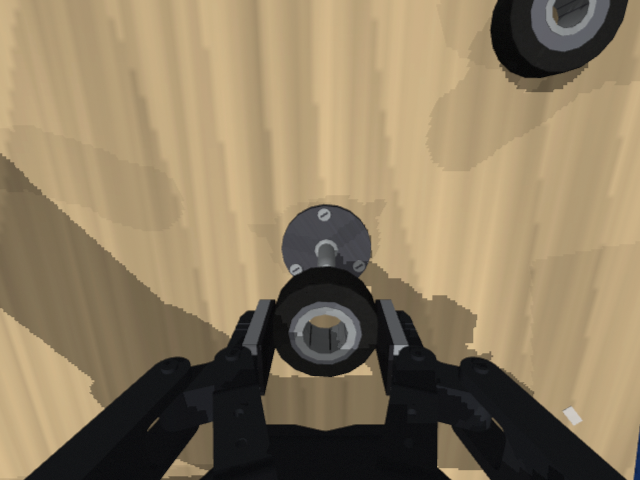

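Run:
```python
from h import *
s,c,C=snap(); print(back(326,249,40,c,C), proj([460.2,-319.4,42],c,C),proj([460.2,-319.4,36],c,C))
held('small_wheel',[460.2,-319.4],4)
```

```text
t 6.08 ee [ 460.2 -317.1  103.1] yaw 1.574 F [ 0.7 -0.6 -0.8] gap 44.8
[ 461.16986009 -307.94609428   40.        ] [[324.40286383 266.88486237]] [[324.42371741 263.35032794]]
t 6.13 ee [ 460.2 -317.3  103.2] yaw 1.574 F [ 0.6  0.7 -1. ] gap 45.3
small_wheel 0.65 [324. 321. 106. 109.] at [ 460.4 -317.7] rel tcp [ 0.2 -0.4] to go (tool x,y cm) [-0.17 -0.02]
```

Call:
drive_tool:
  series:
    - [-0.2,0,2,0,0,0,0.7]
    - [-0.2,0,4,0,0,0,0.7]
    - [-0.2,0,5.5,0,0,0,0.7]
    - [-0.2,0,6.5,0,0,0,0.7]
    - [-0.2,0,7,0,0,0,0.7]

```text
t: 6.65
ee_pos: [459.4, -320.1, 32.1]
tcp_rot: [0.707, 0.708, -0.0, -0.001]
contact_force: [-0.7, 0.6, 0.0]
finger_gap: 44.9
```

Call:
drive_tool:
  series:
    - [0,0,0.7,0,0,0,0.7]
    - [0,0,1.3,0,0,0,0.7]
    - [0,0,1.8,0,0,0,0.7]
    - [0,0,2.0,0,0,0,0.7]
    - [0,0,2.0,0,0,0,0.7]

```text
t: 7.07
ee_pos: [460.2, -320.7, 13.8]
tcp_rot: [0.707, 0.707, -0.0, 0.0]
contact_force: [-0.4, 1.0, 1.0]
finger_gap: 45.1
```

Call:
drive_tool:
  series:
    - [0,0,0,0,0,0,0.3]
    - [0,0,0,0,0,0,0]
    - [0,0,0,0,0,0,0]
    - [0,0,0,0,0,0,0]
    - [0,0,-4,0,0,0,0]

```text
t: 7.48
ee_pos: [455.9, -318.3, 47.2]
tcp_rot: [0.707, 0.707, -0.001, -0.006]
contact_force: [1.2, -0.9, 0.4]
finger_gap: 85.5
```

Call:
drive_tool:
  series:
    - [0,0,-4,0,0,0,0]
    - [0,0,-8.8,0,0,0,0]
    - [0,0,-8.8,0,0,0,0]
    - [0,0,-8.8,0,0,0,0]
    - [0,0,-8.8,0,0,0,0]

```text
t: 7.9
ee_pos: [459.8, -320.9, 141.4]
tcp_rot: [0.707, 0.707, -0.0, 0.001]
contact_force: [-1.3, 0.4, -0.0]
finger_gap: 85.6
```

Run:
```python
from h import *
s,c,C=snap(png="w6")
for d in r.silhouettes("small_wheel",c): print(d["p"],np.round(d["extent"]),fit(M["small_wheel"],[(mhull(d["mask"]),c,C)],[460,-320],8)[0])
```

```text
t 7.9 ee [ 459.8 -320.9  141.4] yaw 1.571 F [-1.3  0.4 -0. ] gap 85.6
0.57 [324. 236.  62.  60.] [ 460.19834495 -322.1333089 ]
```

Call:
drive_tool:
  series:
    - [16,0,0,0,0,0,0]
    - [16,0,0,0,0,0,0]
    - [16,0,0,0,0,0,0]
    - [16,0,0,0,0,0,0]
    - [20,0,0,0,0,0,0]

```text
t: 8.42
ee_pos: [458.4, -119.3, 139.7]
tcp_rot: [0.707, 0.707, -0.001, -0.001]
contact_force: [1.5, -0.3, 0.0]
finger_gap: 85.2
```

Call:
drive_tool:
  series:
    - [12.2,0,0,0,0,0,0]
    - [12.2,0,0,0,0,0,0]
    - [12.2,0,0,0,0,0,0]
    - [12.2,0,0,0,0,0,0]
    - [12.2,0,0,0,0,0,0]

```text
t: 8.83
ee_pos: [458.7, 3.8, 140.1]
tcp_rot: [0.705, 0.709, -0.001, -0.001]
contact_force: [0.0, -0.3, 0.0]
finger_gap: 85.4
```

Call:
drive_tool:
  series:
    - [0,0,0,0,0,0,0]
    - [0,0,0,0,0,0,0]

```text
t: 9.0
ee_pos: [459.1, -0.0, 140.4]
tcp_rot: [0.707, 0.707, -0.001, -0.001]
contact_force: [1.0, 0.1, 0.0]
finger_gap: 85.9
```

Run:
```python
from h import *
s,c,C=snap(png="w7")
for d in r.silhouettes("flat_ring",c): print(d["p"],np.round(d["extent"]),fit(M["flat_ring"],[(mhull(d["mask"]),c,C)],[460,0],0)[0])
```

```text
t 9.0 ee [459.1  -0.  140.4] yaw 1.57 F [1.  0.1 0. ] gap 85.9
0.97 [327. 226.  54.  54.] [4.60611870e+02 5.07844816e-02]
```

View pics/w6.png

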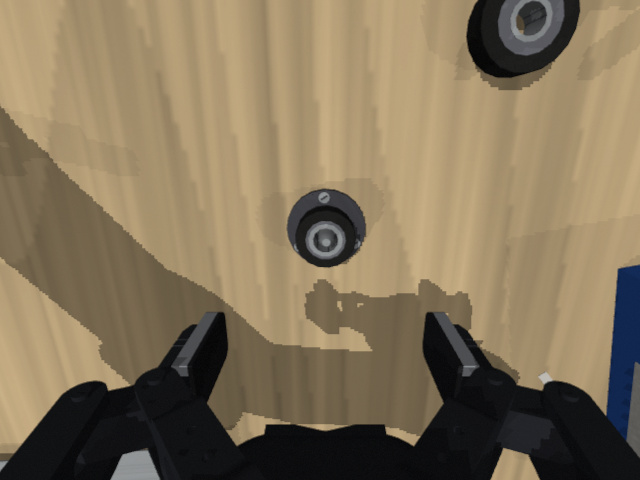

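Call:
drive_tool:
  series:
    - [0.1,0.1,4,0,0,0,0]
    - [0.1,0.1,8,0,0,0,0]
    - [0.1,0.1,11,0,0,0,0]
    - [0.1,0.1,13,0,0,0,0]
    - [0.1,0.1,14,0,0,0,0]

```text
t: 9.52
ee_pos: [458.9, 1.2, -1.4]
tcp_rot: [0.707, 0.707, -0.002, -0.001]
contact_force: [-0.1, -0.0, 0.5]
finger_gap: 85.2
```

Call:
drive_tool:
  series:
    - [0,0,0,0,0,0,0.3]
    - [0,0,0,0,0,0,0.4]
    - [0,0,0,0,0,0,0.6]
    - [0,0,0,0,0,0,0.7]
    - [0,0,0,0,0,0,0.7]

```text
t: 9.93
ee_pos: [461.8, 2.1, 3.4]
tcp_rot: [0.707, 0.707, 0.001, 0.001]
contact_force: [-2.1, -0.7, 12.4]
finger_gap: 41.4
```

Call:
drive_tool:
  series:
    - [0,0,0,0,0,0,0.7]
    - [0,0,-3,0,0,0,0.7]
    - [0,0,-7,0,0,0,0.7]
    - [0,0,-10,0,0,0,0.7]
    - [0,0,-10,0,0,0,0.7]

```text
t: 10.35
ee_pos: [464.4, 2.7, 107.8]
tcp_rot: [0.707, 0.707, 0.003, 0.004]
contact_force: [1.3, 0.1, -0.6]
finger_gap: 41.5
```

```bash
python3 -c "
from h import *
held('flat_ring',[460.2,-319.4],1,'w8')"
```

```text
t 10.35 ee [464.4   2.7 107.8] yaw 1.572 F [ 1.3  0.1 -0.6] gap 41.5
flat_ring 0.87 [325. 312.  92.  96.] at [464.5   2.7] rel tcp [0.1 0. ] to go (tool x,y cm) [-32.21  -0.43]
```

View pics/w8.png

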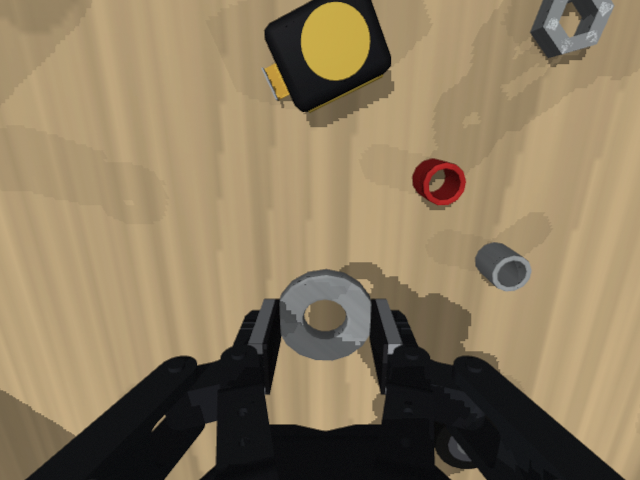

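Call:
drive_tool:
  series:
    - [-18,0,0,0,0,0,0.7]
    - [-18,0,0,0,0,0,0.7]
    - [-18,0,0,0,0,0,0.7]
    - [-18,0,0,0,0,0,0.7]
    - [-20,0,0,0,0,0,0.7]

```text
t: 10.87
ee_pos: [459.5, -201.0, 100.6]
tcp_rot: [0.707, 0.707, -0.001, -0.0]
contact_force: [0.3, 0.5, -0.4]
finger_gap: 41.3
```

Call:
drive_tool:
  series:
    - [-12.1,0,0,0,0,0,0.7]
    - [-12.1,0,0,0,0,0,0.7]
    - [-12.1,0,0,0,0,0,0.7]
    - [-12.1,0,0,0,0,0,0.7]
    - [-12.1,0,0,0,0,0,0.7]

```text
t: 11.28
ee_pos: [459.4, -321.0, 100.0]
tcp_rot: [0.708, 0.706, -0.0, -0.001]
contact_force: [0.0, 2.0, -1.4]
finger_gap: 41.6
```

Call:
drive_tool:
  series:
    - [0,0,0,0,0,0,0.7]
    - [0,0,0,0,0,0,0.7]
    - [0,0,0,0,0,0,0.7]
    - [0,0,0,0,0,0,0.7]

```text
t: 11.62
ee_pos: [461.3, -317.3, 101.4]
tcp_rot: [0.706, 0.708, 0.0, -0.0]
contact_force: [-0.7, -0.1, 0.4]
finger_gap: 41.3
```

```bash
python3 -c "
from h import *
held('flat_ring',[460.2,-319.4],1)
held('flat_ring',[460.2,-319.4],1)"
```

```text
t 11.62 ee [ 461.3 -317.3  101.4] yaw 1.574 F [-0.7 -0.1  0.4] gap 41.3
flat_ring 0.8 [324. 314.  88.  90.] at [ 461.5 -316.9] rel tcp [0.2 0.4] to go (tool x,y cm) [-0.25 -0.13]
t 11.72 ee [ 461.2 -317.9  101.4] yaw 1.573 F [ 0.9 -0.1 -0.1] gap 41.1
flat_ring 0.91 [326. 313.  92.  92.] at [ 461.4 -317.4] rel tcp [0.2 0.4] to go (tool x,y cm) [-0.2  -0.12]
```

Call:
drive_tool:
  series:
    - [-0.2,-0.1,2,0,0,0,0.7]
    - [-0.2,-0.1,4,0,0,0,0.7]
    - [-0.2,-0.1,5.2,0,0,0,0.7]
    - [-0.2,-0.1,6,0,0,0,0.7]
    - [-0.2,-0.1,6.5,0,0,0,0.7]

```text
t: 12.23
ee_pos: [459.7, -320.3, 35.3]
tcp_rot: [0.707, 0.708, -0.0, -0.001]
contact_force: [-0.1, 0.6, -0.8]
finger_gap: 40.9
```

Call:
drive_tool:
  series:
    - [0,0,0.3,0,0,0,0.7]
    - [0,0,0.5,0,0,0,0.7]
    - [0,0,0.6,0,0,0,0.7]
    - [0,0,0.6,0,0,0,0.7]

```text
t: 12.57
ee_pos: [460.3, -320.7, 31.5]
tcp_rot: [0.707, 0.707, -0.0, 0.0]
contact_force: [-2.3, 1.7, 5.7]
finger_gap: 41.1
```

Call:
drive_tool:
  series:
    - [0,0,0,0,0,0,0.3]
    - [0,0,0,0,0,0,0]
    - [0,0,0,0,0,0,0]
    - [0,0,0,0,0,0,0]
    - [0,0,-3,0,0,0,0]

```text
t: 12.98
ee_pos: [457.0, -319.1, 56.1]
tcp_rot: [0.707, 0.707, -0.001, -0.004]
contact_force: [-0.7, -0.8, 0.5]
finger_gap: 85.4
```

Call:
drive_tool:
  series:
    - [0,0,-4,0,0,0,0]
    - [0,0,-8,0,0,0,0]
    - [0,0,-8,0,0,0,0]
    - [0,0,-8,0,0,0,0]
    - [0,0,-8,0,0,0,0]

```text
t: 13.4
ee_pos: [459.6, -320.8, 140.3]
tcp_rot: [0.707, 0.707, -0.0, 0.0]
contact_force: [-0.6, -0.0, 0.4]
finger_gap: 85.2
```

Run:
```python
from h import *
s,c,C=snap(png="w9")
cv2.imwrite("pics/w9c.png",cv2.resize(c["frame"][130:330,220:440,::-1],None,fx=3,fy=3))
```

```text
t 13.4 ee [ 459.6 -320.8  140.3] yaw 1.572 F [-0.6 -0.   0.4] gap 85.2
```

View pics/w9c.png

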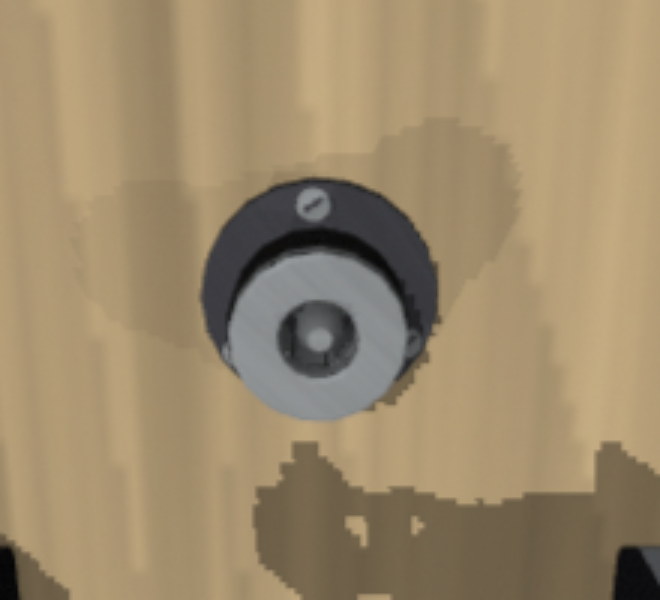

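The ring lies flat with the pin through it. Next is the steel sleeve at top-view pixel (326,272). The other candidate is red, at (293,302), so it is the decoy. I'll move above the steel one and confirm it in a crop.

Call:
drive_tool:
  series:
    - [15.3,6.8,0,0,0,0,0]
    - [15.3,6.8,0,0,0,0,0]
    - [15.3,6.8,0,0,0,0,0]
    - [15.3,6.8,0,0,0,0,0]
    - [15.3,6.8,0,0,0,0,0]

```text
t: 13.87
ee_pos: [530.4, -157.4, 139.4]
tcp_rot: [0.703, 0.711, 0.002, -0.002]
contact_force: [0.3, 0.5, 0.5]
finger_gap: 85.1
```

Call:
drive_tool:
  series:
    - [15.2,6.9,0,0,0,0,0]
    - [15.2,6.9,0,0,0,0,0]
    - [15.2,6.9,0,0,0,0,0]
    - [15.2,6.9,0,0,0,0,0]
    - [15.2,6.9,0,0,0,0,0]

```text
t: 14.28
ee_pos: [598.1, -4.7, 139.3]
tcp_rot: [0.703, 0.711, 0.002, -0.002]
contact_force: [-0.6, 1.0, 0.9]
finger_gap: 85.4
```

Call:
drive_tool:
  series:
    - [0,0,0,0,0,0,0]
    - [0,0,0,0,0,0,0]
    - [0,0,0,0,0,0,0]
    - [0,0,0,0,0,0,0]

```text
t: 14.62
ee_pos: [596.0, -17.6, 139.7]
tcp_rot: [0.708, 0.707, -0.001, -0.0]
contact_force: [0.0, -0.7, -0.3]
finger_gap: 85.4
```

Run:
```python
from h import *
s,c,C=snap(png="w10")
for d in r.silhouettes("sleeve",c): print(d["p"],np.round(d["extent"]),fit(M["sleeve"],[(mhull(d["mask"]),c,C)],[600,-16],0)[0], c["frame"][d["mask"]].mean(0))
cv2.imwrite("pics/w10c.png",cv2.resize(c["frame"][60:300,220:540,::-1],None,fx=2,fy=2))
```

```text
t 14.62 ee [596.  -17.6 139.7] yaw 1.569 F [ 0.  -0.7 -0.3] gap 85.4
0.94 [325. 228.  36.  46.] [596.27189927 -12.58736166] [97.30597015 97.92257463 96.43283582]
0.74 [249. 149.  42.  41.] [541.54548087  50.71420771] [113.94661191  27.97638604  26.11396304]
0.66 [320. 389.  69.  68.] [ 592.15874116 -170.43613235] [47.64264113 47.59148185 47.35357863]
```

View pics/w10c.png

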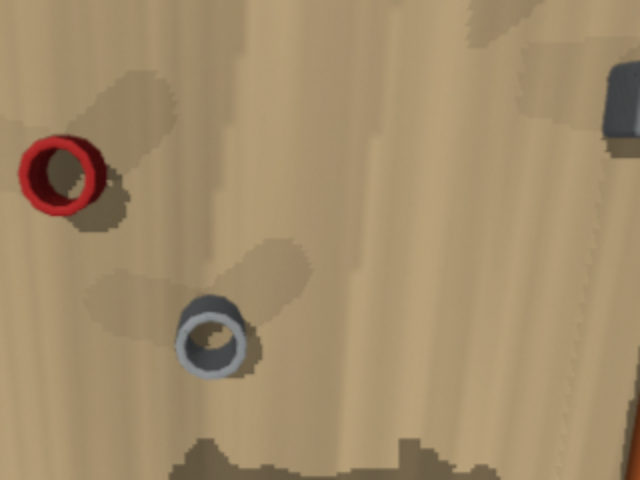

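Run:
```python
from h import *
s,c,C=snap(); print(back(325.5,232.5,30,c,C)); P=np.array([596.3,-14.5,0])
H=proj(M["sleeve"]+P,c,C); print(H.min(0),H.max(0)); print("crop bbox measured", 220+176/2,60+295/2,220+247/2,60+379/2)
# tall axle refine from the top/scene views
for n in("top","scene"):
    t=r.capture(n); Ct=cam(t); d=r.silhouettes("tall_axle",t); d=max(d,key=lambda e:e["p"])
    cv2.imwrite(f"pics/ax_{n}.png",cv2.resize(t["frame"][int(d["extent"][1])-40:int(d["extent"][1])+40,int(d["extent"][0])-40:int(d["extent"][0])+40,::-1],None,fx=5,fy=5)); print(n,d["extent"])
i=np.hstack([cv2.imread(f"pics/ax_{n}.png") for n in("top","scene")]); cv2.imwrite("pics/ax.png",i)
```

```text
t 14.72 ee [596.3 -17.1 140.1] yaw 1.57 F [ 0.2 -0.  -0.3] gap 85.6
[597.06271789 -11.58707176  30.        ]
[306.32855601 209.35336277] [342.69263814 253.15481839]
crop bbox measured 308.0 207.5 343.5 249.5
top [153.8, 354.1, 49.5, 45.1]Traceback (most recent call last):
  File "<stdin>", line 6, in <module>
ValueError: max() iterable argument is empty
```

Call:
drive_tool:
  series:
    - [0.45,0.1,4,0,0,0,0]
    - [0.45,0.1,8,0,0,0,0]
    - [0.45,0.1,11,0,0,0,0]
    - [0.45,0.1,12.5,0,0,0,0]
    - [0.45,0.1,13.1,0,0,0,0]

```text
t: 15.38
ee_pos: [595.6, -11.1, 6.2]
tcp_rot: [0.707, 0.708, -0.002, -0.002]
contact_force: [0.1, 0.2, -0.4]
finger_gap: 85.1
```

Call:
drive_tool:
  series:
    - [0,0,0,0,0,0,0.3]
    - [0,0,0,0,0,0,0.5]
    - [0,0,0,0,0,0,0.7]
    - [0,0,0,0,0,0,0.9]
    - [0,0,0,0,0,0,0.9]

```text
t: 15.8
ee_pos: [598.5, -11.1, 10.7]
tcp_rot: [0.707, 0.707, 0.001, 0.001]
contact_force: [-1.9, -0.8, 33.7]
finger_gap: 25.8
```

Call:
drive_tool:
  series:
    - [0,0,0,0,0,0,0.9]
    - [0,0,0,0,0,0,0.9]
    - [0,0,-5,0,0,0,0.9]
    - [0,0,-8,0,0,0,0.9]
    - [0,0,-12,0,0,0,0.9]

```text
t: 16.22
ee_pos: [597.0, -10.9, 130.7]
tcp_rot: [0.707, 0.708, -0.0, -0.0]
contact_force: [1.3, 0.1, -0.5]
finger_gap: 25.3
```

```bash
python3 -c "
from h import *
held('sleeve',[459,316],9.5,'w11')
s,c,C=snap()
for d in r.silhouettes('tall_axle',c): print(d['p'],d['extent'])
"
```

```text
t 16.22 ee [597.  -10.9 130.7] yaw 1.572 F [ 1.3  0.1 -0.5] gap 25.3
sleeve 0.96 [246. 160.  45.  42.] at [565.5  -1.7] rel tcp [-31.5   9.2] to go (tool x,y cm) [ 31.77 -10.65]
sleeve 0.85 [323. 321.  62.  87.] at [597.3 -11.3] rel tcp [ 0.3 -0.4] to go (tool x,y cm) [ 32.73 -13.83]
t 16.32 ee [601.8 -10.4 136.8] yaw 1.572 F [0.2 0.2 0.1] gap 25.1
```

View pics/w11.png

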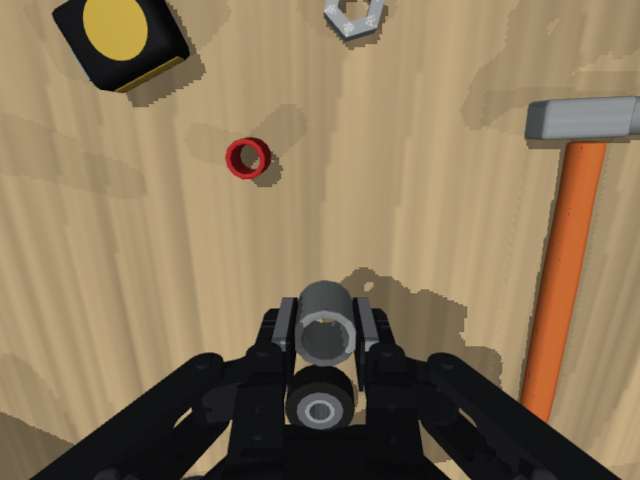

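Call:
drive_tool:
  series:
    - [12.4,-6.9,-4,0,0,0,0.9]
    - [12.4,-6.9,-4,0,0,0,0.9]
    - [12.4,-6.9,-4,0,0,0,0.9]
    - [12.4,-6.9,-4,0,0,0,0.9]
    - [12.4,-6.9,-4,0,0,0,0.9]

```text
t: 16.83
ee_pos: [525.6, 118.7, 169.9]
tcp_rot: [0.704, 0.71, 0.001, -0.001]
contact_force: [-0.0, -0.0, -0.6]
finger_gap: 25.1
```

Call:
drive_tool:
  series:
    - [12.4,-6.9,-4,0,0,0,0.9]
    - [12.4,-6.9,-4,0,0,0,0.9]
    - [12.4,-6.9,-4,0,0,0,0.9]
    - [12.4,-6.9,-4,0,0,0,0.9]
    - [12.4,-6.9,-4,0,0,0,0.9]

```text
t: 17.25
ee_pos: [456.5, 241.9, 210.0]
tcp_rot: [0.704, 0.71, 0.001, -0.001]
contact_force: [0.5, -0.3, -0.3]
finger_gap: 25.1
```

Call:
drive_tool:
  series:
    - [0,0,0,0,0,0,0.9]
    - [0,0,0,0,0,0,0.9]
    - [0,0,0,0,0,0,0.9]
    - [0,0,0,0,0,0,0.9]
    - [0,0,0,0,0,0,0.9]

```text
t: 17.67
ee_pos: [459.8, 235.7, 208.7]
tcp_rot: [0.707, 0.707, -0.0, -0.0]
contact_force: [0.6, -0.7, -0.1]
finger_gap: 25.5
```

Run:
```python
from h import *
s,c,C=snap(png="w12"); np.savez("w12.npz",K=c["mtx"],R=C[0],t=C[1])
for d in r.silhouettes("tall_axle",c): print(d["p"],np.round(d["extent"]),back(*centroid(mhull(d["mask"])),8,c,C))
print(proj([[459,316,8],[459,316,82]],c,C))
```

```text
t 17.67 ee [459.8 235.7 208.7] yaw 1.57 F [ 0.6 -0.7 -0.1] gap 25.5
0.65 [326. 124.  87.  96.] [459.2993736 321.353516    8.       ]
[[323.90397663 128.66046658]
 [323.49586435 129.61292016]]
```

View pics/w12.png

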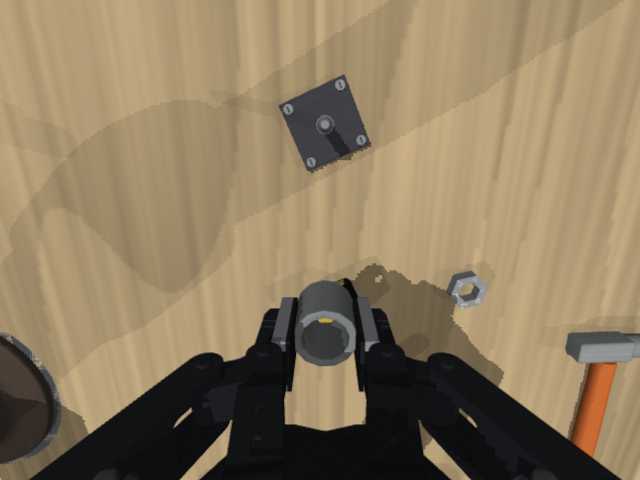

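Run:
```python
from h import *
z=np.load("w12.npz"); c={"mtx":z["K"]}; C=(z["R"],z["t"])
im=cv2.imread("pics/w12.png"); cv2.imwrite("pics/w12c.png",cv2.resize(im[65:185,265:385],None,fx=5,fy=5,interpolation=cv2.INTER_CUBIC))
print(back(325.5,124.5,82,c,C),back(324.6,123.5,8,c,C))
# plate corners centre
k=np.array([(279,106),(343,75),(370,145),(310,171)],float); print([back(*p,8,c,C).round(1) for p in k], np.mean([back(*p,8,c,C) for p in k],0))
held("sleeve",[459.5,319.5],9.5)
```

```text
[460.48702782 319.58751765  82.        ] [459.66055395 320.60547564   8.        ]
[array([417.4, 335.9,   8. ]), array([476.3, 361.9,   8. ]), array([503.2, 301.1,   8. ]), array([445.3, 276.6,   8. ])] [460.54348644 318.87759663   8.        ]
t 17.77 ee [459.7 236.1 209. ] yaw 1.571 F [-0.5  0.9  0.1] gap 25.4
sleeve 0.7 [326. 323.  63.  91.] at [459.8 235.6] rel tcp [ 0.1 -0.5] to go (tool x,y cm) [ 8.39 -0.03]
```

Call:
drive_tool:
  series:
    - [8.4,0,0,0,0,0,0.9]
    - [8.4,0,0,0,0,0,0.9]
    - [8.4,0,3,0,0,0,0.9]
    - [8.4,0,6,0,0,0,0.9]
    - [8.4,0,9.5,0,0,0,0.9]

```text
t: 18.28
ee_pos: [459.7, 322.4, 114.2]
tcp_rot: [0.706, 0.708, 0.001, 0.0]
contact_force: [0.7, 0.4, -1.2]
finger_gap: 25.5
```

Call:
drive_tool:
  series:
    - [0,0,0,0,0,0,0.9]
    - [0,0,0,0,0,0,0.9]
    - [0,0,0,0,0,0,0.9]
    - [0,0,0,0,0,0,0.9]
    - [0,0,0,0,0,0,0.9]

```text
t: 18.7
ee_pos: [460.4, 321.5, 116.4]
tcp_rot: [0.707, 0.707, 0.002, 0.0]
contact_force: [-1.0, 0.0, -0.2]
finger_gap: 25.0
```

Run:
```python
from h import *
held("sleeve",[460.3,319.7],9.5,"w13")
s,c,C=snap(); print(proj([[460.3,319.7,82],[460.3,319.7,8]],c,C))
im=cv2.imread("pics/w13.png"); cv2.imwrite("pics/w13c.png",cv2.resize(im[190:390,220:430],None,fx=3,fy=3))
```

```text
t 18.7 ee [460.4 321.5 116.4] yaw 1.571 F [-1.   0.  -0.2] gap 25.0
sleeve 0.62 [326. 323.  60.  85.] at [460.7 321.1] rel tcp [ 0.2 -0.4] to go (tool x,y cm) [-0.14 -0.04]
t 18.8 ee [460.1 321.1 115.8] yaw 1.571 F [-0.1  0.  -0.9] gap 25.3
[[324.48411728 284.12444685]
 [324.42379737 242.30920514]]
```

View pics/w13c.png

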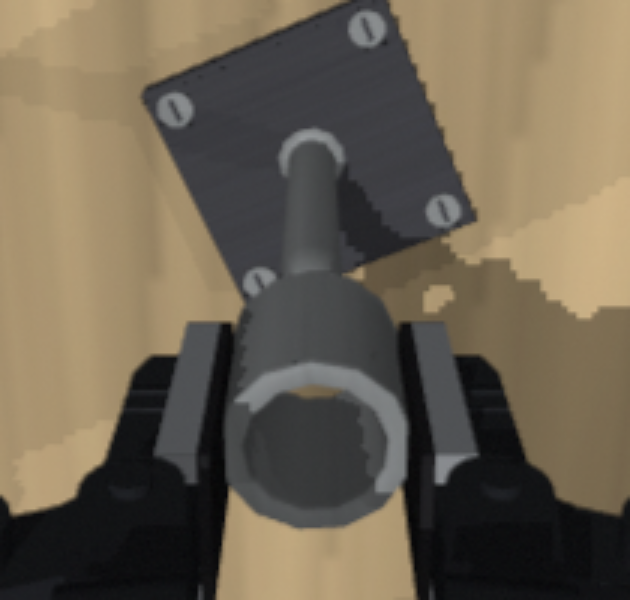

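Call:
drive_tool:
  series:
    - [-0.1,0,2,0,0,0,0.9]
    - [-0.1,0,3,0,0,0,0.9]
    - [-0.1,0,4,0,0,0,0.9]
    - [-0.1,0,4.5,0,0,0,0.9]
    - [-0.1,0,4.5,0,0,0,0.9]

```text
t: 19.27
ee_pos: [458.6, 319.4, 68.0]
tcp_rot: [0.707, 0.708, -0.001, -0.0]
contact_force: [-0.2, -0.5, -0.5]
finger_gap: 25.1
```

Call:
drive_tool:
  series:
    - [0,0,1.5,0,0,0,0.9]
    - [0,0,3,0,0,0,0.9]
    - [0,0,4.2,0,0,0,0.9]
    - [0,0,4.8,0,0,0,0.9]
    - [0,0,5,0,0,0,0.9]

```text
t: 19.68
ee_pos: [458.8, 319.5, 18.8]
tcp_rot: [0.707, 0.708, -0.001, 0.0]
contact_force: [-4.8, -4.5, 16.7]
finger_gap: 24.9
```

Call:
drive_tool:
  series:
    - [0,0,0,0,0,0,0.9]
    - [0,0,0.1,0,0,0,0.9]

```text
t: 19.85
ee_pos: [459.6, 320.3, 18.9]
tcp_rot: [0.707, 0.708, 0.0, 0.0]
contact_force: [-1.8, -0.9, 12.9]
finger_gap: 25.2
```

Call:
drive_tool:
  series:
    - [0,0,0,0,0,0,0.6]
    - [0,0,0,0,0,0,0.3]
    - [0,0,0,0,0,0,0]
    - [0,0,0,0,0,0,0]
    - [0,0,0,0,0,0,0]

```text
t: 20.27
ee_pos: [459.4, 319.9, 18.4]
tcp_rot: [0.707, 0.707, 0.0, 0.0]
contact_force: [0.2, -0.6, 0.2]
finger_gap: 80.2
```

Call:
drive_tool:
  series:
    - [0,0,-4,0,0,0,0]
    - [0,0,-8,0,0,0,0]
    - [0,0,-12.3,0,0,0,0]
    - [0,0,-12.3,0,0,0,0]
    - [0,0,-12.3,0,0,0,0]

```text
t: 20.68
ee_pos: [460.7, 320.9, 144.2]
tcp_rot: [0.707, 0.707, 0.003, 0.001]
contact_force: [0.3, -0.5, -0.4]
finger_gap: 85.3
```

Run:
```python
from h import *
s,c,C=snap(png="w14"); d=r.silhouettes("sleeve",c)
print([(e["p"],np.round(e["extent"]),fit(M["sleeve"],[(mhull(e["mask"]),c,C)],[460,320],8)[0]) for e in d])
im=cv2.imread("pics/w14.png"); cv2.imwrite("pics/w14c.png",cv2.resize(im[140:340,220:430],None,fx=3,fy=3))
```

```text
t 20.68 ee [460.7 320.9 144.2] yaw 1.571 F [ 0.3 -0.5 -0.4] gap 85.3
[(0.91, array([323., 237.,  35.,  42.]), array([459.47226791, 319.90800897]))]
```

View pics/w14c.png

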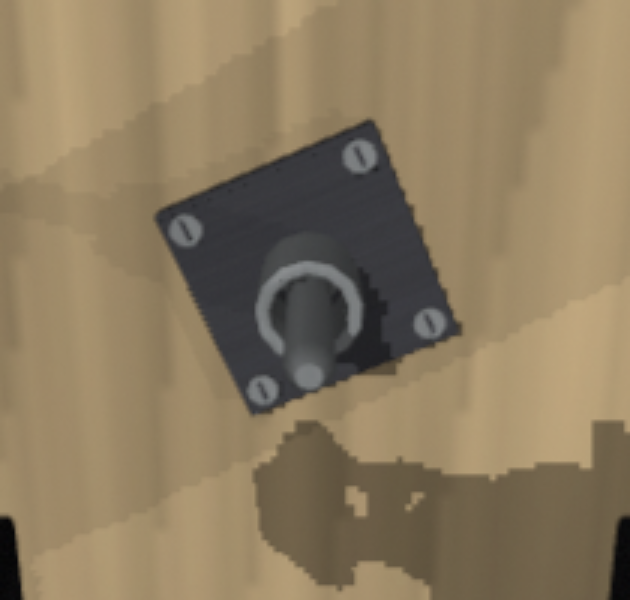

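Call:
drive_tool:
  series:
    - [-16.4,4.4,0,0,0,0,0]
    - [-16.4,4.4,0,0,0,0,0]
    - [-16.4,4.4,0,0,0,0,0]
    - [-16.4,4.4,0,0,0,0,0]
    - [-16.4,4.4,0,0,0,0,0]

```text
t: 21.2
ee_pos: [504.6, 146.1, 138.8]
tcp_rot: [0.71, 0.704, -0.003, 0.001]
contact_force: [0.7, -0.2, -0.6]
finger_gap: 85.4
```

Call:
drive_tool:
  series:
    - [-16.4,4.4,0,0,0,0,0]
    - [-16.4,4.4,0,0,0,0,0]
    - [-16.4,4.4,0,0,0,0,0]
    - [-16.4,4.4,0,0,0,0,0]
    - [-16.4,4.4,0,0,0,0,0]

```text
t: 21.62
ee_pos: [548.0, -17.8, 139.0]
tcp_rot: [0.71, 0.704, -0.003, 0.0]
contact_force: [0.6, -0.3, -0.1]
finger_gap: 85.6
```

Call:
drive_tool:
  series:
    - [-16.4,4.4,0,0,0,0,0]
    - [-16.4,4.4,0,0,0,0,0]
    - [-16.4,4.4,0,0,0,0,0]
    - [-16.4,4.4,0,0,0,0,0]
    - [-16.4,4.4,0,0,0,0,0]

```text
t: 22.03
ee_pos: [591.2, -182.0, 138.8]
tcp_rot: [0.71, 0.704, -0.002, 0.0]
contact_force: [-0.6, -1.4, -0.4]
finger_gap: 85.4
```

Call:
drive_tool:
  series:
    - [0,0,0,0,0,0,0]
    - [0,0,0,0,0,0,0]
    - [0,0,0,0,0,0,0]
    - [0,0,0,0,0,0,0]
    - [0,0,0,0,0,0,0]

```text
t: 22.45
ee_pos: [591.8, -170.3, 141.3]
tcp_rot: [0.706, 0.708, 0.0, -0.0]
contact_force: [0.4, -0.5, 0.3]
finger_gap: 85.6
```

Run:
```python
from h import *
s,c,C=snap(png="w15"); d=r.silhouettes("large_wheel",c)
print([(e["p"],np.round(e["extent"]),fit(M["large_wheel"],[(mhull(e["mask"]),c,C)],[590,-170],0)[0]) for e in d])
```

```text
t 22.45 ee [ 591.8 -170.3  141.3] yaw 1.574 F [ 0.4 -0.5  0.3] gap 85.6
[(0.87, array([324., 237.,  82.,  81.]), array([ 592.42025817, -171.89945709]))]
```

Call:
drive_tool:
  series:
    - [-0.1,0,4,0,0,0,0]
    - [-0.1,0,8,0,0,0,0]
    - [-0.1,0,11,0,0,0,0]
    - [-0.1,0,13,0,0,0,0]
    - [-0.1,0,13.9,0,0,0,0]

```text
t: 22.97
ee_pos: [589.8, -172.2, -0.9]
tcp_rot: [0.706, 0.708, -0.001, -0.002]
contact_force: [-0.2, 0.7, -0.2]
finger_gap: 85.5
```

Call:
drive_tool:
  series:
    - [0,0,0,0,0,0,0]
    - [0,0,0,0,0,0,0.2]
    - [0,0,0,0,0,0,0.3]
    - [0,0,0,0,0,0,0.4]
    - [0,0,0,0,0,0,0.5]

```text
t: 23.38
ee_pos: [593.3, -173.1, 4.8]
tcp_rot: [0.707, 0.707, 0.001, 0.002]
contact_force: [-1.3, 1.6, 7.2]
finger_gap: 62.0
```

Call:
drive_tool:
  series:
    - [0,0,0,0,0,0,0.5]
    - [0,0,-2,0,0,0,0.5]
    - [0,0,-5,0,0,0,0.5]
    - [0,0,-9,0,0,0,0.5]
    - [0,0,-12.5,0,0,0,0.5]

```text
t: 23.8
ee_pos: [592.0, -172.9, 130.2]
tcp_rot: [0.707, 0.708, 0.0, 0.001]
contact_force: [0.8, -1.5, -1.4]
finger_gap: 61.5
```

Run:
```python
from h import *
held("large_wheel",[460.3,319.7],2,"w16")
```

```text
t 23.8 ee [ 592.  -172.9  130.2] yaw 1.572 F [ 0.8 -1.5 -1.4] gap 61.5
large_wheel 0.87 [325. 321. 155. 153.] at [ 592.2 -170.5] rel tcp [0.2 2.5] to go (tool x,y cm) [ 49.02 -13.19]
```

Call:
drive_tool:
  series:
    - [16.4,-4.4,0,0,0,0,0.5]
    - [16.4,-4.4,0,0,0,0,0.5]
    - [16.4,-4.4,0,0,0,0,0.5]
    - [16.4,-4.4,0,0,0,0,0.5]
    - [16.4,-4.4,0,0,0,0,0.5]

```text
t: 24.32
ee_pos: [545.6, 0.2, 128.5]
tcp_rot: [0.703, 0.711, 0.002, -0.001]
contact_force: [1.1, 1.0, -1.0]
finger_gap: 61.5
```

Call:
drive_tool:
  series:
    - [16.4,-4.4,0,0,0,0,0.5]
    - [16.4,-4.4,0,0,0,0,0.5]
    - [16.4,-4.4,0,0,0,0,0.5]
    - [16.4,-4.4,0,0,0,0,0.5]
    - [16.4,-4.4,0,0,0,0,0.5]

```text
t: 24.73
ee_pos: [500.9, 164.1, 128.7]
tcp_rot: [0.703, 0.711, 0.002, -0.001]
contact_force: [-0.0, 1.3, -1.1]
finger_gap: 61.7
```

Call:
drive_tool:
  series:
    - [16.2,-4.4,0,0,0,0,0.5]
    - [16.2,-4.4,0,0,0,0,0.5]
    - [16.2,-4.4,0,0,0,0,0.5]
    - [16.2,-4.4,0,0,0,0,0.5]
    - [16.2,-4.4,0,0,0,0,0.5]

```text
t: 25.15
ee_pos: [455.4, 326.6, 128.8]
tcp_rot: [0.703, 0.711, 0.003, -0.002]
contact_force: [-0.5, 0.6, -1.4]
finger_gap: 61.8
```

Call:
drive_tool:
  series:
    - [0,0,0,0,0,0,0.5]
    - [0,0,0,0,0,0,0.5]
    - [0,0,0,0,0,0,0.5]
    - [0,0,0,0,0,0,0.5]
    - [0,0,0,0,0,0,0.5]

```text
t: 25.57
ee_pos: [460.1, 315.3, 127.3]
tcp_rot: [0.708, 0.707, -0.0, 0.0]
contact_force: [0.5, 0.1, -0.2]
finger_gap: 62.1
```

Run:
```python
from h import *
held("large_wheel",[460.3,319.7],2,"w17")
held("large_wheel",[460.3,319.7],2)
```

```text
t 25.57 ee [460.1 315.3 127.3] yaw 1.569 F [ 0.5  0.1 -0.2] gap 62.1
large_wheel 0.67 [325. 324. 151. 151.] at [460.3 317.7] rel tcp [0.2 2.4] to go (tool x,y cm) [ 0.2 -0. ]
large_wheel 0.45 [323. 230.  38.  32.] at [460.  358.9] rel tcp [-0.2 43.6] to go (tool x,y cm) [-3.92  0.03]
t 25.67 ee [459.9 315.8 127.3] yaw 1.57 F [-0.9 -0.1 -1.4] gap 62.0
large_wheel 0.78 [325. 322. 151. 154.] at [460.  318.1] rel tcp [0.2 2.3] to go (tool x,y cm) [0.16 0.03]
```

View pics/w17.png

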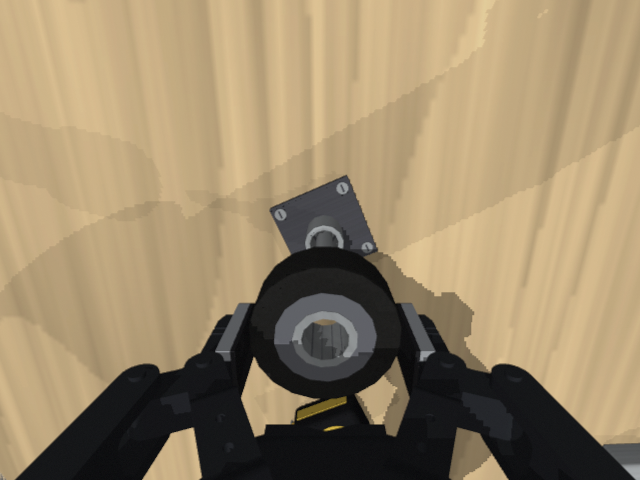

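Call:
drive_tool:
  series:
    - [0.2,0,1.5,0,0,0,0.5]
    - [0.2,0,3,0,0,0,0.5]
    - [0.2,0,4,0,0,0,0.5]
    - [0.2,0,5,0,0,0,0.5]
    - [0.2,0,5.5,0,0,0,0.5]

```text
t: 26.18
ee_pos: [458.9, 318.4, 70.9]
tcp_rot: [0.707, 0.707, -0.001, -0.0]
contact_force: [-0.5, -0.8, -2.7]
finger_gap: 62.3
```

Call:
drive_tool:
  series:
    - [0,0,1,0,0,0,0.5]
    - [0,0,1.9,0,0,0,0.5]
    - [0,0,2.5,0,0,0,0.5]
    - [0,0,2.9,0,0,0,0.5]
    - [0,0,3,0,0,0,0.5]

```text
t: 26.6
ee_pos: [459.2, 319.1, 42.7]
tcp_rot: [0.707, 0.708, -0.0, 0.0]
contact_force: [-3.6, -4.2, 14.6]
finger_gap: 61.8
```

Call:
drive_tool:
  series:
    - [0,0,0,0,0,0,0.5]
    - [0,0,0.1,0,0,0,0.5]
    - [0,0,0.1,0,0,0,0.5]

```text
t: 26.85
ee_pos: [459.2, 319.1, 42.7]
tcp_rot: [0.707, 0.708, 0.0, 0.0]
contact_force: [-5.5, -4.6, 14.3]
finger_gap: 61.9
```

Call:
drive_tool:
  series:
    - [0,0,0,0,0,0,0.4]
    - [0,0,0,0,0,0,0.2]
    - [0,0,0,0,0,0,0]
    - [0,0,0,0,0,0,0]
    - [0,0,0,0,0,0,0]

```text
t: 27.27
ee_pos: [459.4, 319.0, 41.2]
tcp_rot: [0.707, 0.707, 0.0, -0.0]
contact_force: [0.1, 0.4, -0.1]
finger_gap: 85.7
```

Call:
drive_tool:
  series:
    - [0,0,-4,0,0,0,0]
    - [0,0,-8,0,0,0,0]
    - [0,0,-10,0,0,0,0]
    - [0,0,-10,0,0,0,0]
    - [0,0,-10,0,0,0,0]

```text
t: 27.68
ee_pos: [460.1, 319.3, 142.6]
tcp_rot: [0.707, 0.707, 0.001, 0.0]
contact_force: [-0.7, -0.2, -0.9]
finger_gap: 85.2
```

Run:
```python
from h import *
s,c,C=snap(png="w18"); d=r.silhouettes("large_wheel",c)
print([(e["p"],np.round(e["extent"]),fit(M["large_wheel"],[(mhull(e["mask"]),c,C)],[460,320],38)[0]) for e in d])
H=proj(M["large_wheel"]+[460.3,319.7,38],c,C); print(H.min(0),H.max(0),(H.min(0)+H.max(0))/2)
```

```text
t 27.68 ee [460.1 319.3 142.6] yaw 1.571 F [-0.7 -0.2 -0.9] gap 85.2
[(0.97, array([324., 249.,  93.,  95.]), array([459.26650785, 319.93768404]))]
[277.68690665 199.58429343] [371.01409651 295.2472366 ] [324.35050158 247.41576502]
```

Call:
drive_tool:
  series:
    - [-8.6,7.8,0,0,0,0,0]
    - [-8.6,7.8,0,0,0,0,0]
    - [-8.6,7.8,0,0,0,0,0]
    - [-8.6,7.8,0,0,0,0,0]
    - [-8.6,7.8,0,0,0,0,0]

```text
t: 28.2
ee_pos: [538.0, 230.2, 139.2]
tcp_rot: [0.708, 0.706, -0.002, -0.0]
contact_force: [-0.0, 1.2, -0.7]
finger_gap: 85.2
```

Call:
drive_tool:
  series:
    - [-8.6,7.8,0,0,0,0,0]
    - [-8.6,7.8,0,0,0,0,0]
    - [-8.6,7.8,0,0,0,0,0]
    - [-8.6,7.8,0,0,0,0,0]
    - [-8.6,7.8,0,0,0,0,0]

```text
t: 28.62
ee_pos: [615.3, 146.0, 139.7]
tcp_rot: [0.708, 0.707, -0.001, -0.001]
contact_force: [-0.7, 0.8, 0.4]
finger_gap: 85.3
```

Call:
drive_tool:
  series:
    - [0,0,0,0,0,0,0]
    - [0,0,0,0,0,0,0]
    - [0,0,0,0,0,0,0]
    - [0,0,0,0,0,0,0]
    - [0,0,0,0,0,0,0]

```text
t: 29.03
ee_pos: [615.1, 147.9, 141.4]
tcp_rot: [0.706, 0.708, 0.0, 0.0]
contact_force: [0.3, -0.3, -0.8]
finger_gap: 85.4
```

Run:
```python
from h import *
s,c,C=snap(png="w19"); d=r.silhouettes("hex_collar",c)
print([(e["p"],np.round(e["extent"]),fit(M["hex_collar"],[(mhull(e["mask"]),c,C)],[616,147],0)[0]) for e in d])
e=d[0]; m=e["mask"]; p0=fit(M["hex_collar"],[(mhull(m),c,C)],[616,147],0)[0]
best=[]
for dy in np.radians(np.arange(0,60,2)):
  for dx in range(-4,5,1):
    for dv in range(-4,5,1):
      z=np.zeros(m.shape,np.uint8); h=cv2.convexHull(proj(hexa(36,14,dy)/np.array([1,1,1])*np.array([1,1,1])+[p0[0]+dx,p0[1]+dv,0],c,C).astype(np.float32))
      cv2.fillConvexPoly(z,np.round(h*16).astype(np.int32),1,shift=4)
      mh=np.zeros(m.shape,np.uint8); 
      best.append((z,dx,dv,dy))
mh=np.zeros(m.shape,np.uint8); cv2.fillConvexPoly(mh,np.round(mhull(m)).astype(np.int32),1)
sc=sorted([((z&mh).sum()/(z|mh).sum(),p0[0]+a,p0[1]+b,np.degrees(y)) for z,a,b,y in best],reverse=True)
print(np.round(sc[:6],3))
im=cv2.imread("pics/w19.png"); u,v=map(int,e["extent"][:2]); a=im[v-60:v+60,u-60:u+60]
b=cv2.imread("pics/w18.png")[170:290,265:385]
cv2.imwrite("pics/w19c.png",np.hstack([cv2.resize(t,(400,400),interpolation=cv2.INTER_CUBIC) for t in (a,b)]))
```

```text
t 29.03 ee [615.1 147.9 141.4] yaw 1.573 F [ 0.3 -0.3 -0.8] gap 85.4
[(0.83, array([327., 230.,  42.,  47.]), array([616.16996577, 147.93604102]))]
[[  0.951 616.17  147.936  48.   ]
 [  0.948 616.17  147.936  46.   ]
 [  0.945 616.17  147.936  50.   ]
 [  0.94  616.17  147.936  44.   ]
 [  0.94  616.17  147.936  40.   ]
 [  0.938 616.17  147.936  42.   ]]
```

View pics/w19c.png

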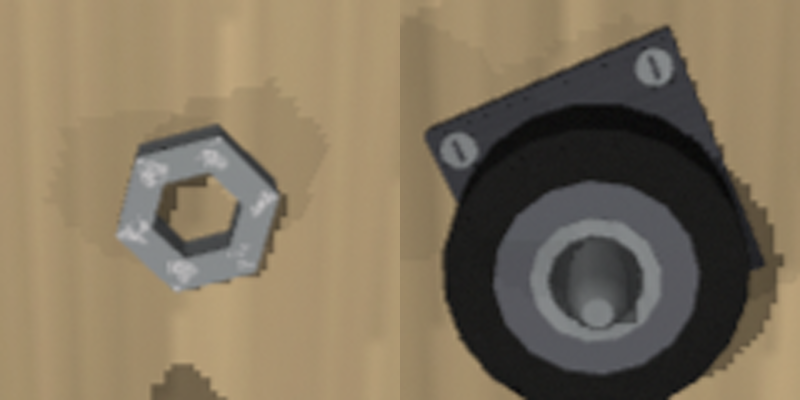

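Call:
drive_tool:
  series:
    - [0,0.1,2,0,0,0.12,0]
    - [0,0.1,5,0,0,0.24,0]
    - [0,0.1,8,0,0,0.25,0]
    - [0,0.1,11,0,0,0.25,0]
    - [0,0.1,12,0,0,0.25,0]

```text
t: 29.55
ee_pos: [613.9, 146.2, 17.2]
tcp_rot: [0.789, 0.614, -0.003, -0.001]
contact_force: [-0.1, -0.2, -0.0]
finger_gap: 85.5
```

Call:
drive_tool:
  series:
    - [0,0,1,0,0,0,0]
    - [0,0,1.8,0,0,0,0]
    - [0,0,1.8,0,0,0,0]
    - [0,0,1.8,0,0,0,0.3]
    - [0,0,1.8,0,0,0,0.45]

```text
t: 29.97
ee_pos: [617.5, 147.3, 4.7]
tcp_rot: [0.789, 0.614, 0.001, 0.0]
contact_force: [0.2, -0.4, 0.3]
finger_gap: 63.7
```

Call:
drive_tool:
  series:
    - [0,0,0,0,0,0,0.55]
    - [0,0,0,0,0,0,0.65]
    - [0,0,0,0,0,0,0.75]
    - [0,0,0,0,0,0,0.8]
    - [0,0,0,0,0,0,0.8]

```text
t: 30.38
ee_pos: [617.3, 147.2, 4.6]
tcp_rot: [0.789, 0.614, 0.001, 0.001]
contact_force: [-0.7, -1.2, 5.3]
finger_gap: 34.5
```

Call:
drive_tool:
  series:
    - [0,0,-2,0,0,0,0.8]
    - [0,0,-5,0,0,0,0.8]
    - [0,0,-9,0,0,0,0.8]
    - [0,0,-12.5,0,0,0,0.8]
    - [0,0,-12.5,0,0,0,0.8]

```text
t: 30.8
ee_pos: [620.2, 148.7, 136.2]
tcp_rot: [0.789, 0.614, 0.005, 0.002]
contact_force: [2.0, 1.0, -0.4]
finger_gap: 33.9
```

Run:
```python
from h import *
held("hex_collar",[460.3,319.7],2,"w20")
```

```text
t 30.8 ee [620.2 148.7 136.2] yaw 1.322 F [ 2.   1.  -0.4] gap 33.9
hex_collar 0.87 [324. 314.  74.  90.] at [620.9 150.6] rel tcp [0.6 1.9] to go (tool x,y cm) [ 16.91 -16.06]
```

View pics/w20.png

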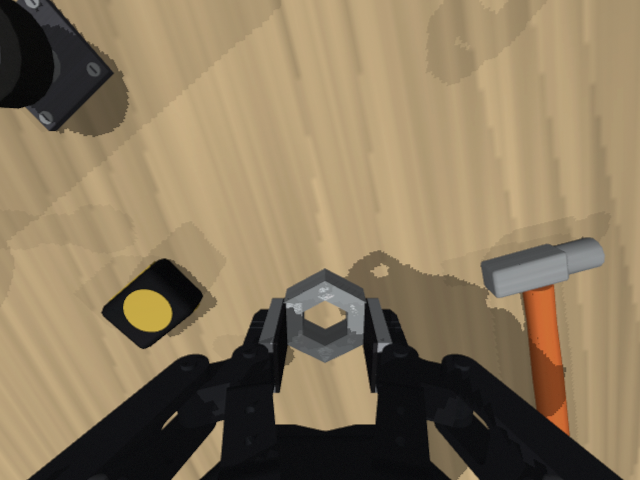

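Call:
drive_tool:
  series:
    - [6.4,-9.7,0,0,0,-0.25,0.8]
    - [6.4,-9.7,0,0,0,-0.25,0.8]
    - [6.4,-9.7,0,0,0,-0.25,0.8]
    - [6.4,-9.7,0,0,0,-0.25,0.8]
    - [6.4,-9.7,0,0,0,-0.25,0.8]

```text
t: 31.32
ee_pos: [535.9, 234.5, 127.0]
tcp_rot: [0.705, 0.709, -0.001, -0.001]
contact_force: [1.5, -0.4, -1.5]
finger_gap: 34.3
```

Call:
drive_tool:
  series:
    - [8.6,-7.8,0,0,0,0,0.8]
    - [8.6,-7.8,0,0,0,0,0.8]
    - [8.6,-7.8,0,0,0,0,0.8]
    - [8.6,-7.8,0,0,0,0,0.8]
    - [8.6,-7.8,0,0,0,0,0.8]

```text
t: 31.73
ee_pos: [459.2, 319.3, 127.4]
tcp_rot: [0.706, 0.708, -0.001, -0.0]
contact_force: [1.4, 0.4, -0.7]
finger_gap: 33.8
```

Call:
drive_tool:
  series:
    - [0,0,0,0,0,0,0.8]
    - [0,0,0,0,0,0,0.8]
    - [0,0,0,0,0,0,0.8]
    - [0,0,0,0,0,0,0.8]
    - [0,0,0,0,0,0,0.8]

```text
t: 32.15
ee_pos: [460.8, 318.0, 128.1]
tcp_rot: [0.707, 0.707, -0.0, 0.0]
contact_force: [0.7, -0.3, -0.9]
finger_gap: 34.1
```

Run:
```python
from h import *
held("hex_collar",[460.3,319.7],2,"w21")
held("hex_collar",[460.3,319.7],2)
```

```text
t 32.15 ee [460.8 318.  128.1] yaw 1.57 F [ 0.7 -0.3 -0.9] gap 34.1
hex_collar 0.85 [325. 315.  76.  91.] at [461.  319.8] rel tcp [0.2 1.8] to go (tool x,y cm) [-0.01 -0.07]
t 32.25 ee [460.5 318.4 128.2] yaw 1.571 F [ 0.1 -0.6 -1.1] gap 34.2
hex_collar 0.91 [323. 312.  80.  94.] at [460.7 320.2] rel tcp [0.2 1.8] to go (tool x,y cm) [-0.05 -0.04]
```

Call:
drive_tool:
  series:
    - [-0.03,0,1.5,0,0,0,0.8]
    - [-0.03,0,3,0,0,0,0.8]
    - [-0.03,0,4,0,0,0,0.8]
    - [-0.03,0,4.7,0,0,0,0.8]
    - [-0.03,0,5,0,0,0,0.8]

```text
t: 32.77
ee_pos: [459.7, 318.2, 77.2]
tcp_rot: [0.707, 0.708, -0.001, -0.0]
contact_force: [0.0, 0.6, -1.3]
finger_gap: 34.1
```

Call:
drive_tool:
  series:
    - [0,0,0.4,0,0,0,0.8]
    - [0,0,0.7,0,0,0,0.8]
    - [0,0,0.9,0,0,0,0.8]
    - [0,0,1.0,0,0,0,0.8]
    - [0,0,1.0,0,0,0,0.8]

```text
t: 33.18
ee_pos: [460.3, 318.8, 68.7]
tcp_rot: [0.707, 0.707, 0.0, 0.0]
contact_force: [-0.1, 0.2, -0.2]
finger_gap: 33.9
```

Threaded, with no contact yet. I'll lower a little more to touch, then release and back off.

Call:
drive_tool:
  series:
    - [0,0,0.1,0,0,0,0.8]
    - [0,0,0.15,0,0,0,0.8]
    - [0,0,0.15,0,0,0,0.8]

```text
t: 33.43
ee_pos: [460.5, 319.1, 68.5]
tcp_rot: [0.707, 0.707, 0.001, 0.0]
contact_force: [-2.7, -2.4, 12.9]
finger_gap: 34.1
```

Call:
drive_tool:
  series:
    - [0,0,0,0,0,0,0.6]
    - [0,0,0,0,0,0,0.3]
    - [0,0,0,0,0,0,0]
    - [0,0,0,0,0,0,0]
    - [0,0,0,0,0,0,0]

```text
t: 33.85
ee_pos: [460.2, 318.5, 66.7]
tcp_rot: [0.707, 0.707, -0.0, 0.0]
contact_force: [0.2, 0.0, 0.8]
finger_gap: 80.6
```

Call:
drive_tool:
  series:
    - [0,0,-3,0,0,0,0]
    - [0,0,-6,0,0,0,0]
    - [0,0,-9,0,0,0,0]
    - [0,0,-9,0,0,0,0]
    - [0,0,-9,0,0,0,0]

```text
t: 34.27
ee_pos: [461.1, 319.2, 158.4]
tcp_rot: [0.707, 0.707, 0.002, 0.0]
contact_force: [-0.7, -0.3, -1.2]
finger_gap: 85.5
```

Run:
```python
from h import *
s,c,C=snap(png="w22")
a=cv2.resize(c["frame"][150:350,225:425,::-1],(400,400))
t=r.capture("scene"); f=t["frame"][:,:,::-1]
cv2.imwrite("pics/final.png",np.hstack([a,cv2.resize(f[110:310,150:350],(400,400))]))
d=r.silhouettes("hex_collar",c); print([(e["p"],np.round(e["extent"]),fit(M["hex_collar"],[(mhull(e["mask"]),c,C)],[460,320],64)[0]) for e in d])
H=proj(hexa(36,14,np.radians(0))+[460.3,319.7,64],c,C); print(H.min(0),H.max(0))
for n in("tape_measure","hammer"):
    for d in r.silhouettes(n,t)[:1]: print(n,np.round(d["extent"]))
```

```text
t 34.27 ee [461.1 319.2 158.4] yaw 1.571 F [-0.7 -0.3 -1.2] gap 85.5
[(0.58, array([325., 248.,  49.,  62.]), array([460.47251419, 319.46107582])), (0.3, array([322., 217.,  96.,  82.]), array([457.51036602, 353.15161542]))]
[296.43361012 218.05175231] [349.28390127 279.82209464]
tape_measure [401. 204.  33.  38.]
hammer [240. 323. 170.  82.]
```

Call:
drive_tool:
  series:
    - [0,0,-5,0,0,0,0]
    - [0,0,-5,0,0,0,0]
    - [0,0,-5,0,0,0,0]
    - [0,0,-5,0,0,0,0]
    - [0,0,-5,0,0,0,0]

```text
t: 34.93
ee_pos: [459.7, 318.0, 205.6]
tcp_rot: [0.707, 0.707, -0.001, -0.0]
contact_force: [0.0, 0.2, 0.7]
finger_gap: 85.5
```

Run:
```python
from h import *
s,c,C=snap()
for n,z in(("hex_collar",64),("large_wheel",38)):
    H=proj(M[n]+[460.3,319.7,z],c,C); print(n,"pred bbox",np.round(H.min(0)),np.round(H.max(0)))
    for e in r.silhouettes(n,c)[:1]: x=e["extent"]; print(round(e["p"],2),np.round([x[0]-x[2]/2,x[1]-x[3]/2,x[0]+x[2]/2,x[1]+x[3]/2]))
t=r.capture("top"); Ct=cam(t)
for n,z,p in(("hex_collar",64,[460.3,319.7]),("flat_ring",28,[460.2,-319.4])):
    print(n,proj([*p,z+M[n].max(0)[2]/2],t,Ct).round(),[(round(e["p"],2),np.round(e["extent"])) for e in r.silhouettes(n,t)[:2]])
print(r.sign_off())
```

```text
t 34.93 ee [459.7 318.  205.6] yaw 1.572 F [0.  0.2 0.7] gap 85.5
hex_collar pred bbox [302. 204.] [349. 253.]
0.82 [306. 205. 346. 252.]
large_wheel pred bbox [288. 184.] [363. 261.]
0.74 [288. 186. 362. 259.]
hex_collar [[140. 351.]] [(0.58, array([142., 350.,  20.,  26.]))]
flat_ring [[494. 339.]] [(0.96, array([497., 339.,  24.,  22.]))]
the job is handed in; nothing more can be done
None
```

The job is handed in, and my checks show both axles assembled in the order you asked. The tall axle has the sleeve, then the large wheel, then the hex collar. The short axle has the small wheel, then the flat ring. All parts are released, the open gripper stands well clear above, and it finished at about 35 s of the 115 s allowed.

- **Placement:** Each part except the small wheel was pressed to contact (about 6–17 N) before release; the small wheel was let go about 1–2 mm above the plate. After release, the collar and large wheel outlines matched the predicted stacked poses within about 4 pixels. The ring was within 3 pixels in the top camera.
- **Bystanders:** The tape measure and hammer gave the same scene-camera outlines as at the start, within the detector's noise. The red look-alike sleeve was not touched.
- **Not confirmed by eye:** The 16-picture limit was reached, so the last picture, of the collar, could not be viewed. The collar rests on outline and contact numbers only. The other four parts were seen threaded on their pins after release.
- **Highest force seen:** The wrist force read up to 34 N upwards for a moment while the fingers closed on the sleeve.

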